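# Lock the kiln control box with the square panel key

### The job

Lock the grey kiln control box: take the yellow-handled square key out of the wooden key rack, push it fully home into the recessed square socket in the lid, and turn it clockwise (seen from above) until the white pointer is at the red mark. Leave the key standing in the socket and let go of it; the blue-handled round key stays in the rack.

Things in the scene. Friction and masses are not known exactly. Their poses are not given: they have to be found in the camera images.
- square_key: Loose upright key, YELLOW T-handle, in a hole of the wooden rack. Origin: centre of its bottom tip; z up. Pyramid nose z 0-14 mm (10 mm wide at the tip), 20 mm square shank to z 62, collar 36 mm wide z 62-67, thin neck, handle bar z 82-106, 60 mm long in x, 14 mm thick in y (grip this); flats parallel to it. The collar rests on the rack, tip 6 mm over the table: lift 65 mm or more to clear.
- round_key: The wrong key: same shape and origin (top 112 mm over the table: carry the other key above it), but BLUE handle and a round shank 28 mm thick that does not fit the socket; leave it in the rack. Rack: fixed plywood stand, 70 x 180 mm, 68 mm high, two holes 110 mm apart; either key may be in either hole.
- socket (a point): Centre of the FLOOR of the 24 mm square socket, 18 mm over the table, mid-lid of the fixed grey box (170 x 150 x 70 mm). A key fully home has its tip here. z up; x, y parallel to the flats, turning with it; x to the white pointer. Straight to 40 mm above the floor, then a 45 degree funnel, 44 mm wide at 50 mm; bezel 94 mm wide, top at 55 mm. Key fits in any quarter position, play 0.2 rad.
- latch (a joint): Angle of the socket, rad: 0 = unlocked, white pointer at the green mark; grows clockwise seen from above; 1.25 = end stop, locked, pointer at the red mark. Starts at 0 to 0.2. Turns easily (0.06 N m) and stays where it is left.

How it is judged:
By the outcome, as a careful person would: the job done as asked, in the order asked, and still so for the second after the job is handed in, with the robot touching nothing.
It also fails if it takes over 54 s, if anything falls off the work surface, if the arm or the gripper's body presses on something with over 40 N, if the wrist force passes 120 N, or if a joint passes its speed limit or range.

### The arm

A 6-joint arm with a two-finger parallel gripper is mounted at the origin on the work surface; the furniture and walls round the work are solid. World frame = base frame: x ahead of the robot, y to its left, z up, the work surface at z = 0. Lengths are in m, angles in degrees, forces in N, time in s.
With the tool pointing down it reaches from about 0.4 to 0.825 m from the base axis. Payload 7 kg.
Tool frame: the origin (TCP) lies midway between the tips of the shut fingers; the grasp point (between the pads) lies 19 mm behind it (r.grip_point_offset is the z of the grasp point in the tool frame, in m); z points along the fingers, y is the line along which they close (so a half turn about z gives the same grasp; the last joint's range is limited). The gripper opens to 88 mm and grips with 3 to 60 N. Pads are 19 mm wide; open, the fingers measure 130 mm over their backs; the gripper's body (78 mm by 193 mm) begins 47 mm behind the grasp point.
Start: joints at [-57.233, 20.546, 0.682, 0, -70.136, -16.507], TCP at [0.189, -0.648, 0.227] pointing down, gripper open.
Joint ranges: [-176.03, 176.03], [-82.01, 121.73], [-58.28, 71.71], [-173.87, 95.51], [-174.79, -0.11], [-173.66, 173.66]. Speed limits (degrees/s): [136.94, 136.94, 172.46, 180, 180, 180].

### API

Orientations are given as [roll, pitch, yaw] about the fixed x, y, z axes, in that order (R = Rz(yaw) Ry(pitch) Rx(roll)).
In Python, from plant import r, viewer, recognise, outline_of, pinpoint gives the robot as it stands.
- The arm moves only by the tool move_arm, never from a script. Its argument "targets" is a list of rows, each a list of 2 entries, a list of its own where there are three numbers: the shift along the tool's x, y, z in cm, then the turn, a rotation vector about the tool's x, y, z in rad. A call has 1 to 5 rows; each row is the pose to reach, as a shift and turn from the pose commanded when the call began, along the tool's axes at that moment; what a row does not reach only later rows make up. A row lasts 1/8 s, in which the tool goes at most 62.5 mm and 10.7 degrees, less where a joint would pass 70% of its speed; a pose out of reach is approached as far as the arm can. A call with a gripper value outside its range is refused whole. "jaw" is the finger opening in cm, from 0 to 8.76, set as the call begins (left out, the last holds). The fingers move at their own pace and stop on an object; "squeeze" is the grip in N (left out, the last holds). Time passes only in rows, so rows that repeat a pose let the fingers close. It gives the time, the measured TCP pose, the force, the opening and the grip force at its end, in the units of the state.
- r.get_state(): the state, without advancing time (a new reading comes with each control period).
- viewer.capture(name): name is "scene" or "top" or "wrist"; returns a dict with "image" (480x640x3 uint8, blue, green, red), "intrinsics" (3x3 intrinsics, pixels), "camera_from_world" (4x4, takes a point from world to camera coordinates). Camera axes: x right, y up, looking along -z (the intrinsics and any distortion apply to the point x, -y, -z); pixel columns grow to the right and rows downward; lengths in m; the calibration is good to about 2 mm. A picture is of the moment at which its call begins. There is no depth.
- r.close_job(): hands the job in; it is judged then, once.
Trained networks look in the newest picture that a camera, given by its name, has taken for a name from the list of things; names that differ only in an ending like _2 or _b are one class to them, and where a whole thing is asked for, a point or a joint stands for the part that bears it (a point fixed in the world has none). Each returns a list of dicts, best first, with "score" (0 to 1); they miss things now and then, are a little off and sometimes report something else, mostly with a low value. They report only what shows in the picture. A call takes as long as a camera call.
- recognise(label, camera): "box" ([left, top, right, bottom] in pixels, round what is visible of it).
- outline_of(label, camera): "mask" (480x640 bool, what is visible of it) and "box" ([left, top, right, bottom] in pixels, round what is visible of it).
- pinpoint(label, camera): "location" ([row, column] in pixels: a listed point, or the origin of a listed thing).
The state is a dict: "time_s": time; "joints": joint angles; "qd": joint speeds; "joint_torque": joint torques, N m; "tcp_pos": TCP position; "eef_rot": TCP orientation; "contact_force": force on the tool from outside, world axes, zero at the start; "moment": the same for the moment, N m; "gripper_width": finger opening in m; "gripper_force": force on a finger pad.
Only numpy, scipy, OpenCV 4.12 (cv2) and the standard library are available. Lean on these libraries where they do the work, as an engineer would, in place of code of your own. Each camera call takes 0.05 s, during which the arm holds its last target. There are 200 camera calls.

## Working session

There is one attempt and no reset: what is moved stays moved. The work goes in short steps, Python scripts to look and compute and a tool call to move; the robot and the scene stay as the last step left them, time stands still between calls to the robot, and variables do not carry over. Pictures are saved under pics/ and viewed, at most 10 in all, crops included, and the job is handed in when it is done.

Besides the shell and the picture viewer there is one more tool, called after "Emit:" as name([rows], argument=value, ...), one row to a line, values as JSON. move_arm: Moves the arm, as the interface text tells. Its arguments: {"type":"object","properties":{"targets":{"type":"array","items":{"type":"array"}},"jaw":{"type":"number"},"squeeze":{"type":"number"}},"required":["targets"]}

```bash
ls; mkdir -p pics
cat > h.py <<'E'
import numpy as np, cv2
from plant import r, viewer, recognise, outline_of, pinpoint
from scipy.spatial.transform import Rotation as Ro
def cap(n,save=None):
    c=viewer.capture(n)
    if save: cv2.imwrite('pics/'+save,c['image'])
    return c
def P(c):
    M=np.diag([1,-1,-1.])@np.array(c['camera_from_world'])[:3]
    return np.array(c['intrinsics'])@M
def proj(c,p):
    q=P(c)@np.append(p,1); return q[:2]/q[2]
def tri(cs,uvs):
    A=[]
    for c,(u,v) in zip(cs,uvs):
        p=P(c); A+= [u*p[2]-p[0], v*p[2]-p[1]]
    A=[a/np.linalg.norm(a[:3]) for a in A]
    x=np.linalg.svd(np.array(A))[2][-1]; return x[:3]/x[3]
def atz(c,uv,z):
    p=P(c); A=np.array([uv[0]*p[2]-p[0],uv[1]*p[2]-p[1]])
    return np.append(np.linalg.solve(A[:,:2],-A[:,2]*z-A[:,3]),z)
E
python3 - <<'E'
from h import *
cs={n:cap(n,n+'0.png') for n in('scene','top','wrist')}
for n in cs:
    for l in('square_key','round_key','socket'):
        print(n,l,[(np.round(d['location']),round(d['score'],2)) for d in pinpoint(l,n)][:2],[(np.round(d['box']),round(d['score'],2)) for d in recognise(l,n)][:2] if l!='socket' else '')
print({k:np.round(v,3) for k,v in r.get_state().items()}, r.grip_point_offset)
im=np.vstack([np.hstack([cs['scene']['image'],cs['top']['image']]),np.hstack([cs['wrist']['image'],cs['wrist']['image']*0])])
cv2.imwrite('pics/all.png',cv2.resize(im,(800,600),interpolation=cv2.INTER_AREA))
E
```

```text
pics
scene square_key [(array([237., 300.]), 0.58)] [(array([290., 188., 311., 239.]), 0.62)]
scene round_key [(array([217., 260.]), 0.96)] [(array([246., 171., 270., 222.]), 0.59)]
scene socket [(array([305., 416.]), 0.62)] 
top square_key [(array([217., 277.]), 0.6)] [(array([265., 195., 285., 228.]), 0.55)]
top round_key [(array([227., 220.]), 0.8)] [(array([208., 202., 228., 234.]), 0.79)]
top socket [(array([231., 434.]), 0.66)] 
wrist square_key [] []
wrist round_key [] []
wrist socket [] 
{'time_s': np.float64(0.9), 'joints': array([-5.7233e+01,  2.0545e+01,  6.8200e-01,  2.0000e-03, -7.0137e+01,
       -1.6506e+01]), 'qd': array([-0.04 , -0.039,  0.085,  0.123,  0.07 , -0.002]), 'joint_torque': array([-0.0000e+00, -5.8236e+01,  2.9330e+01,  7.0030e+00,  1.2000e-02,
       -0.0000e+00]), 'tcp_pos': array([ 0.189, -0.648,  0.227]), 'eef_rot': array([-1.79998e+02, -2.00000e-03, -1.63738e+02]), 'contact_force': array([-0.509, -0.602,  0.138]), 'moment': array([-0.014, -0.007,  0.047]), 'gripper_force': np.float64(0.0), 'gripper_width': np.float64(0.087)} -0.0188
```

View pics/all.png

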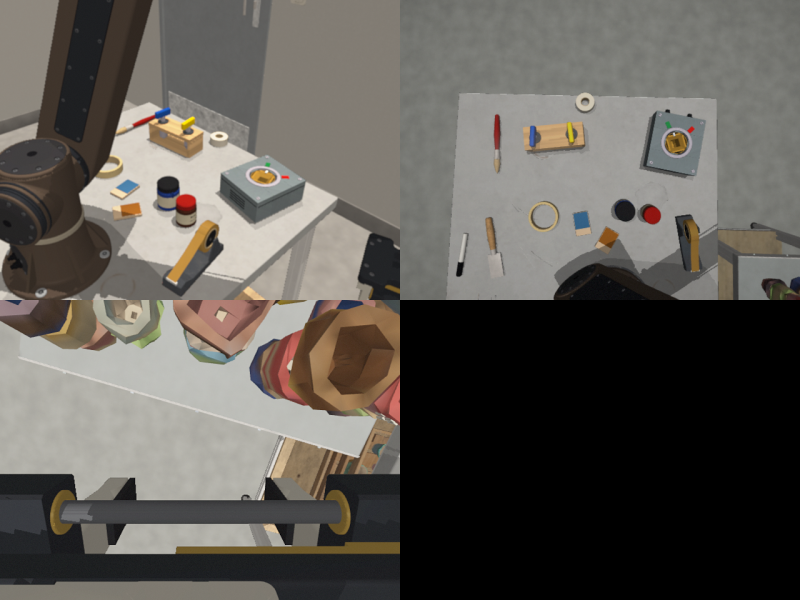

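The overview shows the rack (top half-scale ~(553,137)) with blue at left and yellow at right. The box is at ~(677,143), and there is an upright black/yellow object near (690,243).

```bash
cat > m.py <<'E'
from h import *
def ymask(im,box=None,lo=(20,130,110),hi=(32,255,255)):
    m=cv2.inRange(cv2.cvtColor(im,cv2.COLOR_BGR2HSV),lo,hi)
    if box is not None:
        k=np.zeros_like(m); l,t,rr,b=[int(x) for x in box]; k[t:b,l:rr]=255; m&=k
    return m
def rect(m):
    return cv2.minAreaRect(cv2.findNonZero(m))
E
python3 - <<'E'
from m import *
s,t=cap('scene'),cap('top')
bs,bt=(280,175,320,230),(258,180,295,240)
out=[]
for c,b in((s,bs),(t,bt)):
    m=ymask(c['image'],b); pts=cv2.findNonZero(m)
    R=rect(m); print(R,len(pts)); out.append(pts.reshape(-1,2).mean(0))
print('yellow centroid',tri([s,t],out))
bx=cv2.boxPoints(rect(ymask(t['image'],bt))); print(np.round([atz(t,p,.112) for p in bx],4))
sk=[pinpoint('socket',n)[0]['location'][::-1] for n in('scene','top')]
print('socket',tri([s,t],sk), atz(t,sk[1],.018),atz(s,sk[0],.018))
for n,l in(('sq','square_key'),('rd','round_key')):
    q=[pinpoint(l,k)[0]['location'][::-1] for k in('scene','top')]
    print(n,tri([s,t],q),atz(t,q[1],.006))
for n,c in(('s',s),('t',t)):
    C=np.array(c['camera_from_world']);print(n,-C[:3,:3].T@C[:3,3])
A=cv2.resize(t['image'][170:300,400:620],(660,390),interpolation=cv2.INTER_CUBIC)
cv2.imwrite('pics/b.png',A)
# upright tool obstacle top
for uv in((1090,430),(1110,400)): pass
E
```

```text
((300.617431640625, 196.66778564453125), (11.796939849853516, 26.95273208618164), 55.00798034667969) 282
((272.22998046875, 211.60997009277344), (33.799705505371094, 8.202438354492188), 81.8698959350586) 271
yellow centroid [0.52574483 0.13591653 0.09888686]
[[0.5531 0.1469 0.112 ]
 [0.5555 0.1324 0.112 ]
 [0.4956 0.122  0.112 ]
 [0.4932 0.1364 0.112 ]]
socket [ 0.50448057 -0.17866633  0.01943041] [ 0.50502545 -0.17947174  0.018     ] [ 0.50546953 -0.17735699  0.018     ]
sq [0.52604717 0.13465118 0.0094996 ] [0.52712424 0.13438971 0.006     ]
rd [0.5124435  0.24506268 0.01216838] [0.51222335 0.24716845 0.006     ]
s [-0.19441398 -0.6386912   0.66399693]
t [0.41823275 0.05175992 0.90618074]
```

View pics/b.png

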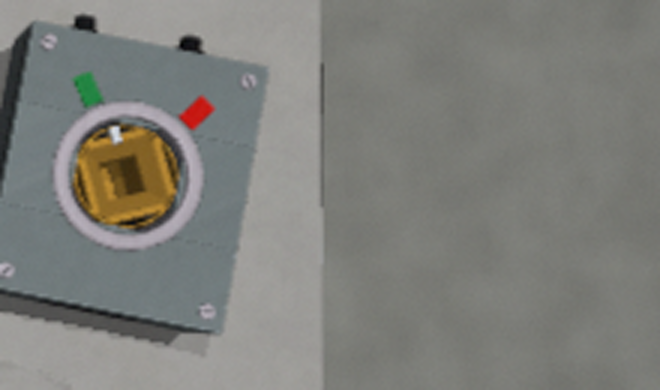

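View pics/scene0.png

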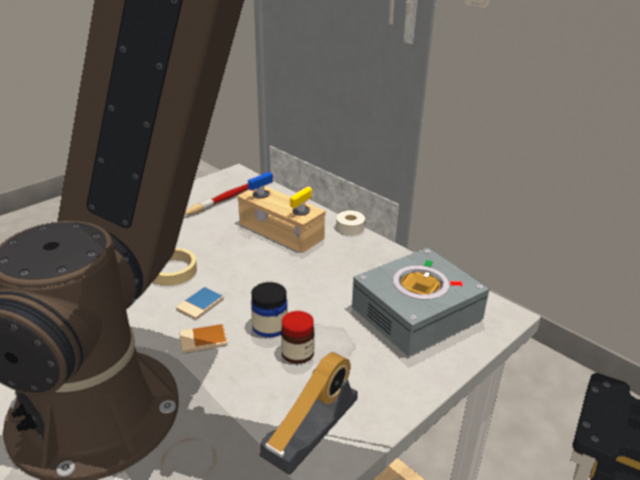

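```bash
cat >> h.py <<'E'
def rel(p,yaw=None):
    s=r.get_state(); R=Ro.from_euler('xyz',s['eef_rot'],degrees=True)
    T=R if yaw is None else Ro.from_euler('xyz',[180,0,yaw],degrees=True)
    return np.round(R.inv().apply(np.array(p)-s['tcp_pos'])*100,2).tolist(), np.round((R.inv()*T).as_rotvec(),3).tolist()
E
python3 - <<'E'
from h import *
c=cap('top'); im=c['image']; hsv=cv2.cvtColor(im,cv2.COLOR_BGR2HSV)
roi=np.zeros(im.shape[:2],np.uint8); roi[190:225,422:475]=255
g=cv2.inRange(hsv,(45,80,60),(85,255,255))&roi; rd=(cv2.inRange(hsv,(0,150,100),(8,255,255))|cv2.inRange(hsv,(172,150,100),(180,255,255)))&roi
cen=lambda m:cv2.findNonZero(m).reshape(-1,2).mean(0)
G=atz(c,cen(g),.07);Rr=atz(c,cen(rd),.07)
w=np.zeros_like(roi); w[208:220,430:446]=255
wm=cv2.inRange(im,(185,185,185),(255,255,255))&w
W=atz(c,cen(wm),.068)
s=np.array([.505,-.1785,.018])
print(G,Rr,W,cv2.countNonZero(wm),[np.degrees(np.arctan2(*(q-s)[1::-1])) for q in(G,Rr,W)],[np.linalg.norm((q-s)[:2]) for q in(G,Rr,W)])
for p,y in(((.189,-.648,.35),None),((.45,-.45,.35),None),((.526,.135,.20),-170)): print(rel(p,y))
E
```

```text
[ 0.56018476 -0.15446726  0.07      ] [ 0.54693329 -0.22211742  0.07      ] [ 0.53268865 -0.1724928   0.068     ] 10 [np.float64(23.532931490429107), np.float64(-46.12776087016015), np.float64(12.24090828149072)] [np.float64(0.06019078489715811), np.float64(0.06050520972885871), np.float64(0.028332806524009106)]
([-0.0, -0.0, -12.34], [0.0, 0.0, 0.0])
([-30.6, 11.7, -12.34], [0.0, 0.0, 0.0])
([-54.28, 65.73, 2.65], [-0.0, 0.0, 0.109])
```

Emit:
move_arm([
  [[0,0,-6],[0,0,0]],
  [[0,0,-12.3],[0,0,0]],
  [[-5.6,2.1,-12.3],[0,0,0]],
  [[-11.2,4.3,-12.3],[0,0,0]],
  [[-16.8,6.4,-12.3],[0,0,0]],
])

```text
time_s: 1.98
tcp_pos: [0.3334, -0.5383, 0.3499]
eef_rot: [-180.0, 0.0, -163.8]
contact_force: [0.5, -1.0, -0.5]
gripper_width: 0.0876
gripper_force: 0.0
```

Emit:
move_arm([
  [[-5.6,2.1,0],[0,0,0]],
  [[-11.2,4.3,0],[0,0,0]],
  [[-13.8,5.3,0],[0,0,0]],
  [[-15.8,9.8,0],[0,0,0]],
  [[-18,15,0],[0,0,0]],
])

```text
time_s: 2.6
tcp_pos: [0.4635, -0.3439, 0.3489]
eef_rot: [180.0, -0.0, -163.8]
contact_force: [1.1, 0.9, 0.1]
gripper_width: 0.088
gripper_force: 0.0
```

Run:
```python
from h import *
print(r.get_state()['tcp_pos'],r.get_state()['contact_force'],rel((.526,.05,.25),-170),rel((.526,.135,.2),-170))
```

```text
[ 0.46347171 -0.34391223  0.34889642] [1.12241638 0.85350241 0.07959777] ([-17.02, 36.07, 9.89], [0.0, -0.001, 0.109]) ([-19.4, 44.23, 14.9], [0.0, -0.001, 0.109])
```

Run:
```python
from h import *
c=cap('wrist','w1.png'); 
print(proj(c,[.505,-.178,.07]),proj(c,[.526,.135,.1]))
C=np.array(c['camera_from_world']);print(-C[:3,:3].T@C[:3,3], r.get_state()['tcp_pos'])
print([(d['location'],d['score']) for d in pinpoint('socket','wrist')])
```

```text
[447.50045331 273.8444439 ] [702.73048906 370.82422774]
[ 0.39427417 -0.36366469  0.50734053] [ 0.46379291 -0.33895516  0.34993522]
[([259.4, 435.5], 0.97)]
```

View pics/w1.png

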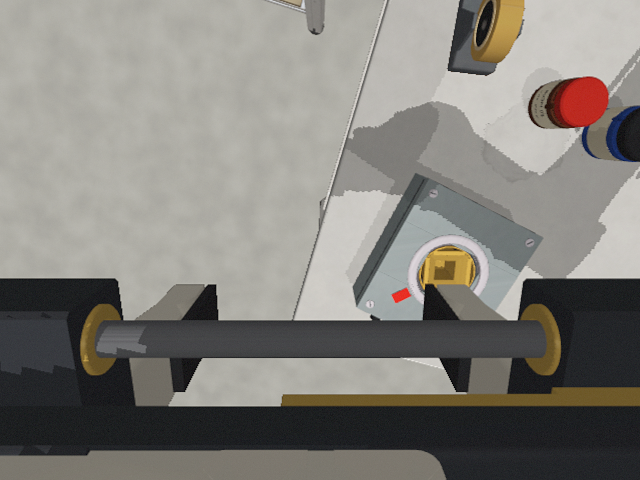

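Wrist picture: socket at about (446,267), red mark at (402,296); green mark and pointer are hidden by the finger. I'll move for a clear view.

Run:
```python
from h import *
print(rel((.60,-.17,.33),-163.7))
```

```text
([-17.92, 12.56, 2.08], [-0.0, 0.002, 0.003])
```

Emit:
move_arm([
  [[-5,3.5,0.5],[0,0,0]],
  [[-10,7,1],[0,0,0]],
  [[-15,10.5,1.5],[0,0,0]],
  [[-18,12.5,2],[0,0,0]],
  [[-18,12.5,2],[0,0,0]],
])

```text
time_s: 3.32
tcp_pos: [0.6021, -0.1728, 0.3282]
eef_rot: [180.0, -0.1, -163.6]
contact_force: [-1.2, 0.4, 0.3]
gripper_width: 0.0875
gripper_force: 0.0
```

Run:
```python
from h import *
c=cap('wrist','w2.png'); print(r.get_state()['tcp_pos'])
L=pinpoint('socket','wrist'); print([(d['location'],d['score']) for d in L])
uv=L[0]['location'][::-1]; print(atz(c,uv,.018))
u,v=[int(x) for x in uv]; y0,x0=max(0,v-100),max(0,u-130);print(x0,y0)
cv2.imwrite('pics/w2c.png',cv2.resize(c['image'][y0:y0+200,x0:x0+260],None,fx=3,fy=3,interpolation=cv2.INTER_CUBIC))
```

```text
[ 0.60140985 -0.17395829  0.32882096]
[([113.8, 341.9], 0.81)]
[ 0.50722226 -0.1750143   0.018     ]
211 13
```

View pics/w2c.png

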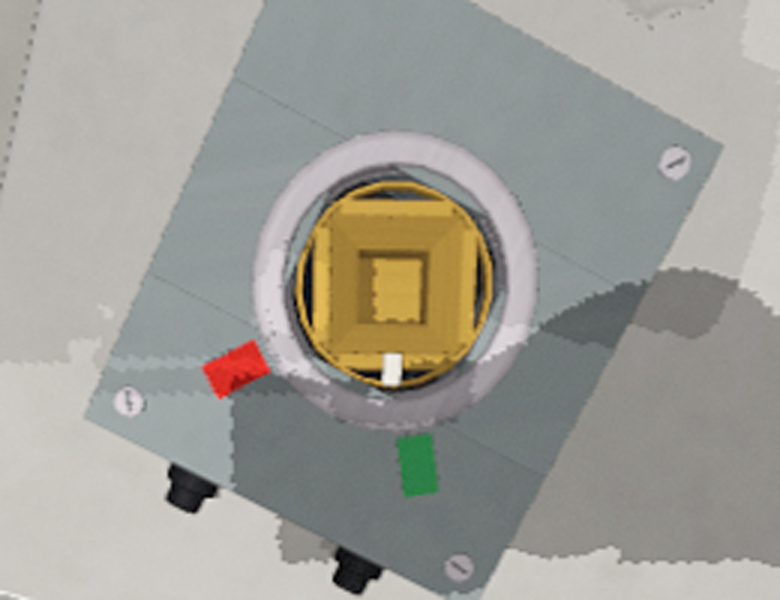

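The crop shows the socket mouth at crop (392,287), pointer (392,369), green (418,465) and red (237,370); the socket sides are nearly parallel to the image rows.

Run:
```python
from h import *
c=cap('wrist'); print(r.get_state()['tcp_pos'])
f=lambda x,y,z:atz(c,(x/3+211,y/3+13),z)
H=f(392,287,.058);B=f(396,280,.073);Wp=f(392,369,.068);G=f(418,465,.07);R=f(237,370,.07)
Wc=f(393,284,.068)
print(H,B,Wp)
a=lambda p,q:np.degrees(np.arctan2(*(p-q)[1::-1]))
print([a(p,B) for p in(Wp,G,R)],[a(p,H) for p in(Wp,G,R)])
k=[f(*p,.068) for p in((328,200),(475,200),(473,354),(329,352))]
print(np.mean(k,0),[a(k[i],k[(i+1)%4]) for i in range(4)],[np.linalg.norm(k[i]-k[(i+1)%4]) for i in range(4)])
k=[f(*p,.058) for p in((358,251),(429,251),(427,323),(357,322))]
print(np.mean(k,0),[a(k[i],k[(i+1)%4]) for i in range(4)],[np.linalg.norm(k[i]-k[(i+1)%4]) for i in range(4)])
print(np.array([np.linalg.norm(p-B) for p in (G,R,Wp)]))
print('key hover',rel((.60,.13,.30),-163.7))
```

```text
[ 0.60073548 -0.17525479  0.32973759]
[ 0.50384502 -0.18009188  0.058     ] [ 0.50237016 -0.17998158  0.073     ] [ 0.52962005 -0.1726683   0.068     ]
[np.float64(15.022949813709689), np.float64(24.5111264297762), np.float64(-45.28771955351295)] [np.float64(16.067170618659013), np.float64(25.198972408444646), np.float64(-46.23175983529983)]
[ 0.50084286 -0.17835089  0.068     ] [np.float64(-73.65803740739207), np.float64(-162.59149144836707), np.float64(105.57954716096849), np.float64(16.759006861630397)] [np.float64(0.04787305324517183), np.float64(0.04835270443228339), np.float64(0.048430157877236424), np.float64(0.047701166377066825)]
[ 0.50377901 -0.17984738  0.058     ] [np.float64(-73.65662731269204), np.float64(-164.0603510114616), np.float64(105.56180616131273), np.float64(15.877475648621923)] [np.float64(0.023923613664149208), np.float64(0.023234214982187456), np.float64(0.02394839834473319), np.float64(0.02290772772196188)]
[0.06069471 0.06008787 0.02865381]
key hover ([-8.47, 29.33, 2.97], [-0.0, -0.0, -0.001])
```

Emit:
move_arm([
  [[-1.5,6,0.5],[0,0,0]],
  [[-3.5,12,1],[0,0,0]],
  [[-5,18,1.5],[0,0,0]],
  [[-7,24,2],[0,0,0]],
  [[-8.5,29.3,3],[0,0,0]],
])

```text
time_s: 4.1
tcp_pos: [0.6006, 0.1311, 0.3007]
eef_rot: [180.0, 0.1, -163.8]
contact_force: [1.3, 0.4, -0.5]
gripper_width: 0.0876
gripper_force: 0.0
```

Emit:
move_arm([
  [[0,0,0],[0,0,0]],
  [[0,0,0],[0,0,0]],
])

```text
time_s: 4.35
tcp_pos: [0.6005, 0.1295, 0.3001]
eef_rot: [-180.0, 0.0, -163.8]
contact_force: [-0.9, 0.1, 0.7]
gripper_width: 0.0877
gripper_force: 0.0
```

Run:
```python
from m import *
c=cap('wrist','w3.png'); s=r.get_state(); print(s['tcp_pos'],s['eef_rot'])
uv=proj(c,[.526,.135,.112]); print(uv)
b=(uv[0]-60,max(0,uv[1]-70),uv[0]+60,uv[1]+70)
m=ymask(c['image'],b); print(cv2.countNonZero(m)); R=rect(m); print(R)
k=[atz(c,p,.112) for p in cv2.boxPoints(R)]; print(np.round(k,4),np.mean(k,0))
t=cap('top'); 
q=pinpoint('square_key','wrist'); print(q); 
if q: print(atz(c,q[0]['location'][::-1],.006))
u,v=[int(x) for x in uv]; y0,x0=max(0,v-100),max(0,u-130);print(x0,y0)
cv2.imwrite('pics/w3c.png',cv2.resize(c['image'][y0:y0+200,x0:x0+260],None,fx=3,fy=3,interpolation=cv2.INTER_CUBIC))
```

```text
[0.60064209 0.12901166 0.3002446 ] [-1.79992858e+02  4.95705278e-02 -1.63809359e+02]
[351.21595775 134.01301325]
1265
((351.7292785644531, 130.53057861328125), (17.84210205078125, 74.07776641845703), 7.594643592834473)
[[0.5543 0.1321 0.112 ]
 [0.4958 0.1226 0.112 ]
 [0.4935 0.1369 0.112 ]
 [0.552  0.1472 0.112 ]] [0.52389374 0.13469082 0.112     ]
[{'location': [132.2, 345.1], 'score': 0.88}]
[0.52449443 0.13576909 0.006     ]
221 34
```

View pics/w3c.png

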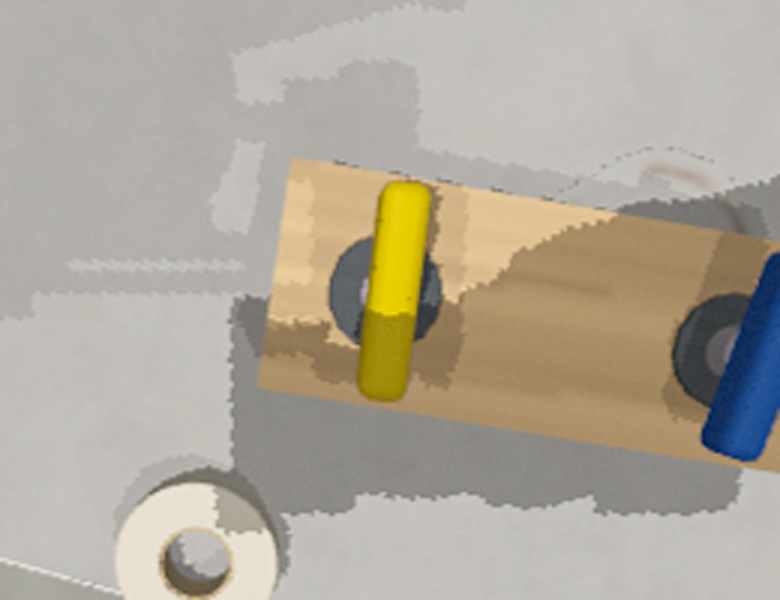

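Yellow handle is centred at crop (395,290) with nothing in the jaw's way; wrist and top views agree on (0.524, 0.1345), yaw ≈ 9.5°.

Run:
```python
from h import *
print(rel((.524,.1345,.18),-170.5),rel((.524,.1345,.083),-170.5))
```

```text
([7.22, 2.68, 12.02], [0.0, 0.001, 0.116]) ([7.23, 2.68, 21.72], [0.0, 0.001, 0.116])
```

Emit:
move_arm([
  [[3,1,4],[0,0,0.06]],
  [[5.5,2,8],[0,0,0.116]],
  [[7.2,2.7,12],[0,0,0.116]],
  [[7.2,2.7,14],[0,0,0.116]],
  [[7.2,2.7,14],[0,0,0.116]],
])

```text
time_s: 5.12
tcp_pos: [0.5232, 0.1347, 0.1588]
eef_rot: [-180.0, -0.1, -170.5]
contact_force: [0.2, 0.2, 0.3]
gripper_width: 0.0877
gripper_force: 0.0
```

Run:
```python
from h import *
print(rel((.524,.1345,.083),-170.5)); s=r.get_state(); print(s['tcp_pos'],s['eef_rot'])
```

```text
([-0.09, -0.03, 7.58], [-0.001, -0.002, 0.001])
[0.52321573 0.13473831 0.15881791] [-1.79951118e+02 -1.10399394e-01 -1.70464934e+02]
```

Emit:
move_arm([
  [[0,0,3],[0,0,0]],
  [[0,0,6],[0,0,0]],
  [[0,0,7.2],[0,0,0]],
  [[0,0,7.6],[0,0,0]],
  [[0,0,7.6],[0,0,0]],
])

```text
time_s: 5.75
tcp_pos: [0.5245, 0.1363, 0.0845]
eef_rot: [180.0, 0.1, -170.4]
contact_force: [0.4, 0.6, 0.4]
gripper_width: 0.0877
gripper_force: 0.0
```

Emit:
move_arm([
  [[0,0,0],[0,0,0]],
  [[0,0,0],[0,0,0]],
  [[0,0,0],[0,0,0]],
  [[0,0,0],[0,0,0]],
  [[0,0,0],[0,0,0]],
], jaw=0.5, squeeze=35)

```text
time_s: 6.38
tcp_pos: [0.5238, 0.1362, 0.0836]
eef_rot: [180.0, 0.0, -170.4]
contact_force: [0.5, 0.7, 0.1]
gripper_width: 0.0434
gripper_force: 0.0
```

Emit:
move_arm([
  [[0,0,0],[0,0,0]],
  [[0,0,0],[0,0,0]],
  [[0,0,0],[0,0,0]],
])

```text
time_s: 6.75
tcp_pos: [0.5238, 0.1361, 0.0835]
eef_rot: [-180.0, -0.0, -170.4]
contact_force: [0.0, -0.6, 0.2]
gripper_width: 0.0142
gripper_force: 35.1
```

Emit:
move_arm([
  [[0,0,-1],[0,0,0]],
  [[0,0,-4],[0,0,0]],
  [[0,0,-8],[0,0,0]],
  [[0,0,-12],[0,0,0]],
  [[0,0,-12],[0,0,0]],
])

```text
time_s: 7.38
tcp_pos: [0.5255, 0.137, 0.2077]
eef_rot: [179.9, 0.4, -170.4]
contact_force: [-0.1, 0.3, -1.1]
gripper_width: 0.0142
gripper_force: 35.0
```

Run:
```python
from m import *
c=cap('wrist','w4.png'); s=r.get_state(); print(s['tcp_pos'],s['eef_rot'],s['gripper_width'],s['contact_force'],s['moment'])
print(pinpoint('square_key','wrist')[:1],pinpoint('square_key','scene')[:1])
print(rel((.504,-.1793,.2),-163.7))
cv2.imwrite('pics/w4s.png',c['image'])
```

```text
[0.52436632 0.13655578 0.20546174] [ 179.907379      0.18268274 -170.38936312] 0.01397802977425877 [ 0.32435908  0.26757685 -1.70471386] [-0.0006832   0.08502251 -0.01591019]
[{'location': [255.5, 316.8], 'score': 0.69}] [{'location': [235.6, 300.7], 'score': 0.93}]
([7.15, -30.76, 0.32], [0.0, -0.001, -0.117])
```

View pics/w4.png

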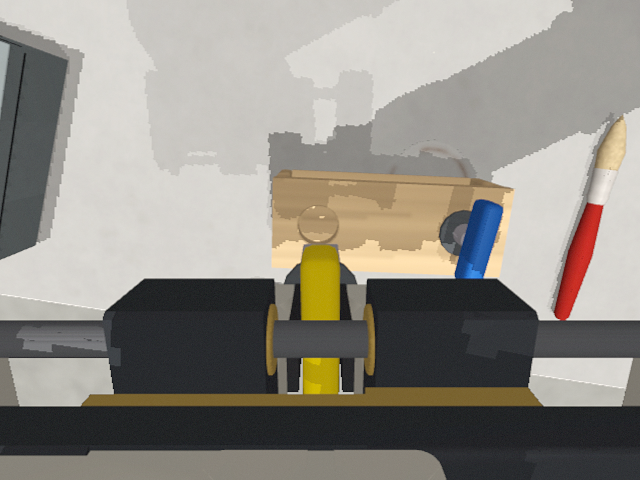

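Key is held square in the fingers (handle at (320,310)), hole empty, blue key still in the rack. Carrying over to the socket.

Emit:
move_arm([
  [[1.4,-6,0],[0,0,-0.03]],
  [[2.8,-12,0],[0,0,-0.06]],
  [[4.2,-18,0],[0,0,-0.09]],
  [[5.6,-24,0],[0,0,-0.117]],
  [[7,-30,0],[0,0,-0.117]],
])

```text
time_s: 8.15
tcp_pos: [0.5038, -0.1731, 0.2025]
eef_rot: [180.0, -0.1, -163.6]
contact_force: [1.4, -0.8, -0.5]
gripper_width: 0.0139
gripper_force: 35.0
```

Emit:
move_arm([
  [[0,-0.5,0],[0,0,0]],
  [[0,-0.5,0],[0,0,0]],
  [[0,-0.5,0],[0,0,0]],
])

```text
time_s: 8.52
tcp_pos: [0.5062, -0.1751, 0.203]
eef_rot: [180.0, -0.0, -163.6]
contact_force: [0.8, 0.5, -1.5]
gripper_width: 0.0138
gripper_force: 35.0
```

Run:
```python
from m import *
s=r.get_state(); print(s['tcp_pos'],s['eef_rot'],s['gripper_width'],s['contact_force'],s['moment'])
print(rel((.504,-.1793,.148),-163.7),rel((.504,-.1793,.0955),-163.7))
a,b,c=cap('scene'),cap('top'),cap('wrist')
for n,k in(('scene',a),('top',b)):
    q=pinpoint('square_key',n)[:1]
    if q: print(n,q[0]['score'],q[0]['location'],proj(k,s['tcp_pos']-[0,0,.0775])[::-1])
cv2.imwrite('pics/s5.png',cv2.resize(a['image'][160:360,310:540],None,fx=3,fy=3,interpolation=cv2.INTER_CUBIC))
```

```text
[ 0.50623347 -0.17512589  0.2030455 ] [ 1.79972806e+02 -4.72478821e-02 -1.63621567e+02] 0.013845233512071968 [ 0.84411239  0.50817503 -1.45456268] [ 0.02000412 -0.04031917 -0.00741497]
([0.33, -0.34, 5.5], [0.0, -0.001, 0.001]) ([0.32, -0.34, 10.75], [0.0, -0.001, 0.001])
scene 0.77 [251.1, 422.2] [252.77344372 422.29389555]
```

View pics/s5.png

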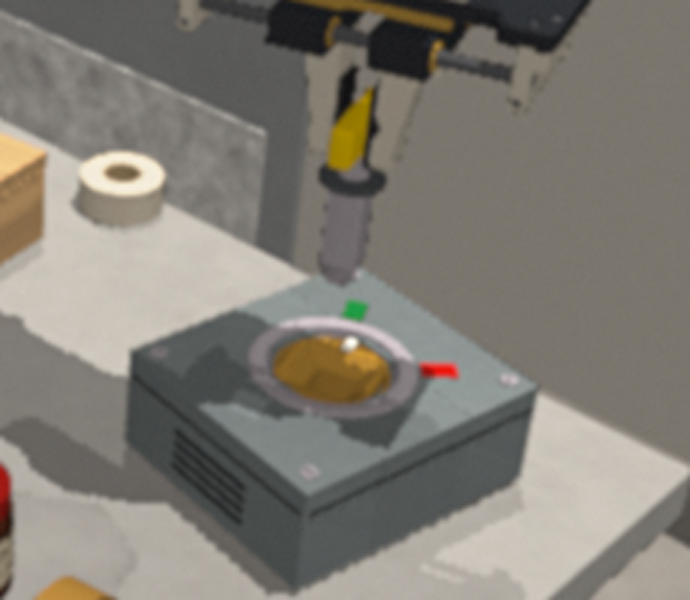

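Key hangs vertically, its tip at crop (340,275), where I predicted it; pointer (350,345). Lowering.

Emit:
move_arm([
  [[0.3,-0.3,1.5],[0,0,0]],
  [[0.3,-0.3,3],[0,0,0]],
  [[0.3,-0.3,4.5],[0,0,0]],
  [[0.3,-0.3,5.5],[0,0,0]],
  [[0.3,-0.3,5.5],[0,0,0]],
])

```text
time_s: 9.4
tcp_pos: [0.5037, -0.1799, 0.1475]
eef_rot: [180.0, -0.1, -163.7]
contact_force: [-0.2, 0.2, -1.7]
gripper_width: 0.0141
gripper_force: 35.0
```

Emit:
move_arm([
  [[0,0,0.5],[0,0,0]],
  [[0,0,1],[0,0,0]],
  [[0,0,1.5],[0,0,0]],
  [[0,0,2],[0,0,0]],
  [[0,0,2],[0,0,0]],
])

```text
time_s: 10.02
tcp_pos: [0.504, -0.1798, 0.1281]
eef_rot: [180.0, -0.0, -163.7]
contact_force: [-0.1, -0.6, -0.9]
gripper_width: 0.0137
gripper_force: 35.0
```

Emit:
move_arm([
  [[0,0,0.3],[0,0,0]],
  [[0,0,0.6],[0,0,0]],
  [[0,0,0.9],[0,0,0]],
  [[0,0,1.2],[0,0,0]],
  [[0,0,1.5],[0,0,0]],
])

```text
time_s: 10.65
tcp_pos: [0.5042, -0.1799, 0.1133]
eef_rot: [180.0, -0.0, -163.7]
contact_force: [-1.0, 0.6, -1.6]
gripper_width: 0.0146
gripper_force: 35.0
```

Emit:
move_arm([
  [[0,0,0.3],[0,0,0]],
  [[0,0,0.6],[0,0,0]],
  [[0,0,0.9],[0,0,0]],
  [[0,0,1.2],[0,0,0]],
  [[0,0,1.3],[0,0,0]],
])

```text
time_s: 11.28
tcp_pos: [0.5041, -0.1799, 0.1003]
eef_rot: [180.0, -0.0, -163.7]
contact_force: [-0.2, 0.5, -1.4]
gripper_width: 0.0143
gripper_force: 35.0
```

Inserting freely; now feel for the floor.

Emit:
move_arm([
  [[0,0,0.15],[0,0,0]],
  [[0,0,0.3],[0,0,0]],
  [[0,0,0.4],[0,0,0]],
  [[0,0,0.5],[0,0,0]],
  [[0,0,0.5],[0,0,0]],
])

```text
time_s: 11.9
tcp_pos: [0.5043, -0.1799, 0.0956]
eef_rot: [-180.0, 0.0, -163.7]
contact_force: [-0.0, -0.1, -0.6]
gripper_width: 0.0141
gripper_force: 35.0
```

Emit:
move_arm([
  [[0,0,0.05],[0,0,0]],
  [[0,0,0.1],[0,0,0]],
  [[0,0,0.15],[0,0,0]],
])

```text
time_s: 12.28
tcp_pos: [0.5054, -0.18, 0.0953]
eef_rot: [-179.9, 0.1, -163.6]
contact_force: [-2.4, 0.6, 10.5]
gripper_width: 0.0142
gripper_force: 35.0
```

Floor felt at the expected height (TCP 0.0955, 10 N). Turning clockwise (+ about tool z).

Emit:
move_arm([
  [[0,0,-0.05],[0,0,0.15]],
  [[0,0,-0.05],[0,0,0.3]],
  [[0,0,-0.05],[0,0,0.45]],
  [[0,0,-0.05],[0,0,0.6]],
  [[0,0,-0.05],[0,0,0.75]],
])

```text
time_s: 12.9
tcp_pos: [0.5055, -0.1793, 0.0954]
eef_rot: [179.9, 0.1, 153.1]
contact_force: [-0.0, 4.7, 5.6]
gripper_width: 0.0141
gripper_force: 35.0
```

Emit:
move_arm([
  [[0,0,0],[0,0,0.1]],
  [[0,0,0],[0,0,0.2]],
  [[0,0,0],[0,0,0.3]],
  [[0,0,0],[0,0,0.35]],
  [[0,0,0],[0,0,0.35]],
])

```text
time_s: 13.52
tcp_pos: [0.5054, -0.1793, 0.0954]
eef_rot: [179.9, 0.1, 133.3]
contact_force: [-0.2, 2.9, 4.7]
gripper_width: 0.014
gripper_force: 35.0
```

Run:
```python
from h import *
s=r.get_state(); print(s['tcp_pos'],s['eef_rot'],s['gripper_width'],s['contact_force'],s['moment'],s['joints'])
```

```text
[ 0.50542141 -0.17932862  0.09543496] [1.79879213e+02 7.96277441e-02 1.33275051e+02] 0.013964254251555997 [-0.15768485  2.92325552  4.69853937] [ 1.67651363 -0.02175078  0.02940556] [ 1.40407664e+00  1.47074038e+01 -2.67846095e+01 -2.85327458e-02
 -4.83648985e+01 -1.38110012e+02]
```

Emit:
move_arm([
  [[0,0,0],[0,0,0.04]],
  [[0,0,0],[0,0,0.08]],
  [[0,0,0],[0,0,0.1]],
  [[0,0,0],[0,0,0.1]],
])

```text
time_s: 14.02
tcp_pos: [0.5054, -0.1793, 0.0954]
eef_rot: [179.9, 0.1, 127.6]
contact_force: [-0.5, 3.9, 5.4]
gripper_width: 0.014
gripper_force: 35.0
```

```bash
cat > look.py <<'E'
from h import *
s=r.get_state(); print(np.round(s['tcp_pos'],4),s['eef_rot'][2],np.round(s['contact_force'],1),np.round(s['moment'],3),s['joints'][5])
c=cap('top')
w=c['image'][195:245,415:465]
a=cap('scene')['image'][250:325,370:480]
cv2.imwrite('pics/look.png',np.hstack([cv2.resize(w,(400,400),interpolation=3),cv2.resize(a,(400,400),interpolation=3)]))
E
python3 look.py
```

```text
[ 0.5054 -0.1793  0.0954] 127.57564972789113 [-0.5  3.9  5.4] [ 1.64  -0.035  0.047] -143.81332580402602
```

View pics/look.png

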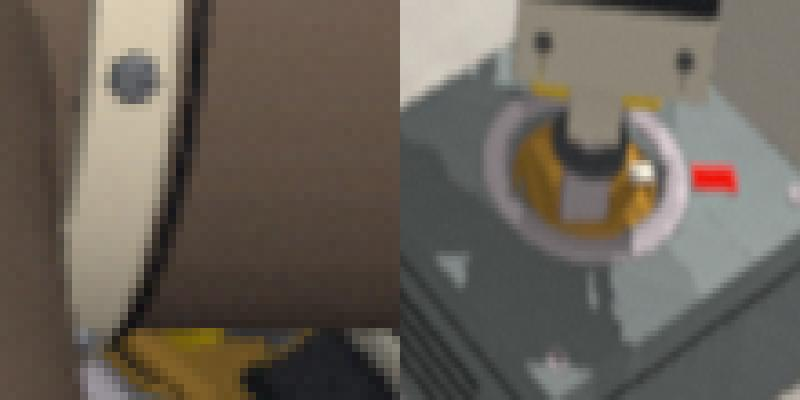

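Right panel (scene): white pointer at (640,172), nearly in line with red (715,180). Continuing until the end stop is felt.

Emit:
move_arm([
  [[0,0,0],[0,0,0.04]],
  [[0,0,0],[0,0,0.08]],
  [[0,0,0],[0,0,0.08]],
])

```text
time_s: 14.5
tcp_pos: [0.5054, -0.1793, 0.0954]
eef_rot: [179.9, 0.1, 123.0]
contact_force: [-0.1, 4.0, 6.5]
gripper_width: 0.014
gripper_force: 35.0
```

```bash
python3 look.py
```

```text
[ 0.5054 -0.1793  0.0954] 122.97385901548556 [-0.1  4.   6.5] [ 1.651 -0.018  0.017] -148.41247821828594
```

Emit:
move_arm([
  [[0,0,0],[0,0,0.03]],
  [[0,0,0],[0,0,0.05]],
  [[0,0,0],[0,0,0.05]],
])

```text
time_s: 14.98
tcp_pos: [0.5055, -0.1793, 0.0954]
eef_rot: [179.9, 0.1, 120.1]
contact_force: [0.3, 4.9, 5.6]
gripper_width: 0.014
gripper_force: 35.0
```

```bash
python3 look.py
```

```text
[ 0.5055 -0.1793  0.0954] 120.1275217945563 [0.3 4.9 5.6] [ 1.715 -0.076  0.077] -151.25824446250257
```

Emit:
move_arm([
  [[0,0,0],[0,0,0.03]],
  [[0,0,0],[0,0,0.06]],
  [[0,0,0],[0,0,0.06]],
])

```text
time_s: 15.45
tcp_pos: [0.5055, -0.1791, 0.0954]
eef_rot: [179.8, 0.0, 116.7]
contact_force: [-0.1, 6.0, 6.5]
gripper_width: 0.0147
gripper_force: 35.2
```

```bash
python3 look.py
```

```text
[ 0.5055 -0.1791  0.0954] 116.70240430138932 [-0.1  6.   6.5] [ 2.153 -0.069  0.275] -154.68830243243298
```

View pics/look.png

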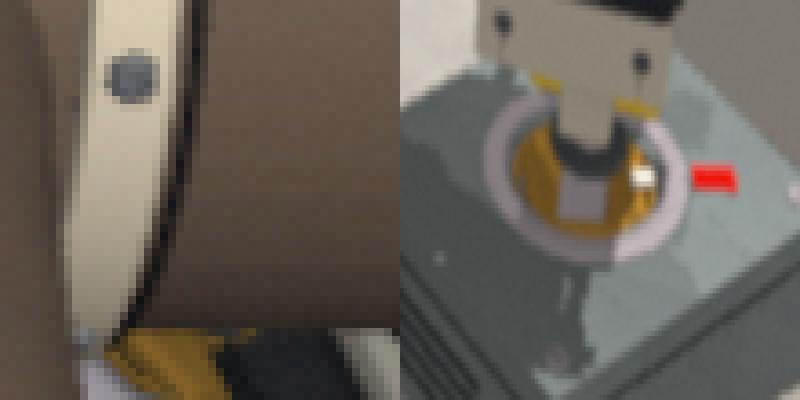

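Moment rose to 0.28 N m (friction is 0.06): the end stop, with the pointer (642,178) in line with red. A small confirming nudge, then release.

Emit:
move_arm([
  [[0,0,0],[0,0,0.03]],
  [[0,0,0],[0,0,0.03]],
])

```text
time_s: 15.8
tcp_pos: [0.5056, -0.1791, 0.0954]
eef_rot: [179.8, 0.0, 115.0]
contact_force: [-0.3, 5.5, 5.3]
gripper_width: 0.0145
gripper_force: 35.4
```

```bash
python3 look.py
```

```text
[ 0.5056 -0.1791  0.0954] 115.00460173343855 [-0.3  5.5  5.3] [ 2.252 -0.107  0.459] -156.3944286328127
```

Emit:
move_arm([
  [[0,0,0],[0,0,-0.03]],
  [[0,0,0],[0,0,-0.03]],
])

```text
time_s: 16.15
tcp_pos: [0.5055, -0.1791, 0.0954]
eef_rot: [179.8, 0.0, 116.7]
contact_force: [-0.1, 5.8, 6.1]
gripper_width: 0.0143
gripper_force: 35.0
```

Emit:
move_arm([
  [[0,0,0],[0,0,0]],
  [[0,0,0],[0,0,0]],
  [[0,0,0],[0,0,0]],
  [[0,0,0],[0,0,0]],
  [[0,0,0],[0,0,0]],
], jaw=6)

```text
time_s: 16.77
tcp_pos: [0.5042, -0.1799, 0.0945]
eef_rot: [-180.0, -0.0, 116.7]
contact_force: [-0.0, -0.4, 0.6]
gripper_width: 0.057
gripper_force: 0.0
```

Emit:
move_arm([
  [[0,0,0],[0,0,0]],
  [[0,0,-2],[0,0,0]],
  [[0,0,-6],[0,0,0]],
  [[0,0,-12],[0,0,0]],
  [[0,0,-18],[0,0,0]],
])

```text
time_s: 17.4
tcp_pos: [0.5039, -0.1799, 0.2763]
eef_rot: [-180.0, -0.0, 116.7]
contact_force: [1.0, -0.1, -0.7]
gripper_width: 0.06
gripper_force: 0.0
```

The picture allowance is used up, so I'll check the result numerically.

Run:
```python
from m import *
s=r.get_state(); print(s['contact_force'],s['tcp_pos'])
C={n:cap(n) for n in('scene','top','wrist')}
H=np.array([.5042,-.1795,0])
for n,c in C.items():
    q=pinpoint('square_key',n)[:1]; k=pinpoint('round_key',n)[:1]
    if q: print(n,'sq',round(q[0]['score'],2),atz(c,q[0]['location'][::-1],.018))
    if k: print(n,'rd',round(k[0]['score'],2),atz(c,k[0]['location'][::-1],.006))
    # polar search for pointer / red on ring
    hsv=cv2.cvtColor(c['image'],cv2.COLOR_BGR2HSV)
    def ang(rad,z,f):
        o=[]
        for a in range(-180,180):
            u,v=proj(c,H+[rad*np.cos(np.radians(a)),rad*np.sin(np.radians(a)),z])
            u,v=int(round(u)),int(round(v))
            if 0<=u<640 and 0<=v<480 and f(hsv[v,u]): o.append(a)
        return o
    print(n,'white',ang(.0285,.068,lambda p:p[1]<25 and p[2]>190),'red',ang(.06,.07,lambda p:(p[0]<8 or p[0]>172) and p[1]>150),'green',ang(.06,.07,lambda p:45<p[0]<85 and p[1]>80))
bs=(360,200,470,300)
m=ymask(C['scene']['image'],(395,220,450,275),(22,170,100)); R=rect(m); print(R,cv2.countNonZero(m))
print('proj handle home',proj(C['scene'],H+[0,0,.112]),proj(C['scene'],H+[0,0,.124]))
```

```text
[ 1.00255537 -0.10275704 -0.65817064] [ 0.50386417 -0.17986418  0.27634316]
scene rd 0.86 [0.51091699 0.24278092 0.006     ]
scene white [-45, -44, -43, -42, -41, -40, -39, -38, -37, -36, -35, -34] red [-49, -48, -47, -46, -45, -44, -43, -42, -41, -40, -39] green []
top rd 0.93 [0.51147004 0.24470811 0.006     ]
top white [] red [] green []
wrist sq 0.66 [ 0.50619476 -0.17969687  0.018     ]
wrist white [-43, -42, -41, -40, -39, -38] red [-51, -50, -49, -48, -47, -46, -45, -44, -43, -42, -41] green [20, 21, 22, 23, 24, 25, 26, 27, 28, 29, 30, 31]
((423.66351318359375, 261.131103515625), (36.183319091796875, 13.568745613098145), 8.972625732421875) 477
proj handle home [422.7849091 261.2666277] [423.5883527  255.13099947]
```

```bash
cat > ang.py <<'E'
from m import *
def run(n):
    c=cap(n); im=c['image']; hsv=cv2.cvtColor(im,cv2.COLOR_BGR2HSV)
    # rectified plane map: 0.25 mm/px, x up, y left, centre guess
    def rectify(z,H=(.5042,-.1795)):
        N=400; S=.00035
        ii,jj=np.mgrid[0:N,0:N]; X=H[0]+(N/2-ii)*S; Y=H[1]+(N/2-jj)*S
        q=np.stack([X,Y,np.full_like(X,z),np.ones_like(X)],-1)@P(c).T
        uv=(q[...,:2]/q[...,2:]).astype(np.float32)
        return cv2.remap(im,uv[...,0],uv[...,1],1),X,Y
    I,X,Y=rectify(.07); h=cv2.cvtColor(I,cv2.COLOR_BGR2HSV)
    rad=np.hypot(X-.5042,Y+.1795)
    red=((h[...,0]<8)|(h[...,0]>172))&(h[...,1]>130)&(h[...,2]>80)&(abs(rad-.06)<.012)
    gr=(h[...,0]>45)&(h[...,0]<85)&(h[...,1]>80)&(abs(rad-.06)<.012)
    cen=lambda m:(np.array([X[m].mean(),Y[m].mean()]) if m.any() else None)
    R,G=cen(red),cen(gr)
    I2,_,_=rectify(.068); h2=cv2.cvtColor(I2,cv2.COLOR_BGR2HSV)
    wh=(h2[...,1]<40)&(h2[...,2]>170)&(rad<.033)&(rad>.020)
    nn,lab,st,ce=cv2.connectedComponentsWithStats(wh.astype(np.uint8))
    print(n,'R',R,red.sum(),'G',G,gr.sum())
    for i in range(1,nn):
        if st[i,4]>30:
            w=cen(lab==i); print('  white',st[i,4],w,'ang',np.degrees(np.arctan2(w[1]+.1795,w[0]-.5042)))
    for q in (R,G):
        if q is not None: print('  mark',np.degrees(np.arctan2(q[1]+.1795,q[0]-.5042)),np.hypot(*(q-[.5042,-.1795])))
run('scene');run('wrist')
E
python3 ang.py
```

```text
scene R [ 0.5460899  -0.22181169] 1955 G None 0
  white 464 [ 0.52599429 -0.19812543] ang -40.51724853367885
  white 113 [ 0.47208982 -0.17753938] ang 176.5059074910069
  white 44 [ 0.47305   -0.1888625] ang -163.27122947152498
  mark -45.28700885653355 0.059540259227218645
wrist R [ 0.54530786 -0.22160102] 1909 G [ 0.55846595 -0.1536    ] 1997
  white 130 [ 0.52575731 -0.19791269] ang -40.50155548411212
  white 45 [ 0.47210889 -0.17432   ] ang 170.8306675808467
  mark -45.68383809463601 0.0588417535349242
  mark 25.51416500945561 0.060129886184454404
```

Run:
```python
from m import *
for n in('wrist','scene'):
    c=cap(n); u,v=proj(c,[.5045,-.1795,.124]); print(n,u,v)
    m=ymask(c['image'],(max(0,u-80),max(0,v-80),u+80,v+80),(22,170,60),(32,255,255))
    nn,lab,st,ce=cv2.connectedComponentsWithStats(m); 
    for i in range(1,nn):
        if st[i,4]>60: print('  ',st[i],np.round(ce[i],1))
    i=1+np.argmax(st[1:,4]); R=rect((lab==i).astype(np.uint8)); k=np.array([atz(c,p,.124) for p in cv2.boxPoints(R)])
    e=[(k[1]-k[0]),(k[2]-k[1])]; L=max(e,key=np.linalg.norm)
    print(R,k.mean(0),[np.linalg.norm(x) for x in e],np.degrees(np.arctan2(L[1],L[0])))
print(r.get_state()['joints'])
```

```text
wrist 322.1758607614421 225.91578013724728
   [ 312  184   21   77 1262] [322.5 221.8]
((322.0417785644531, 222.1280975341797), (76.13298797607422, 18.283761978149414), 87.87889862060547) [ 0.5034075  -0.17751241  0.124     ] [np.float64(0.014009698030303176), np.float64(0.06125911185863917)] -60.786234708676176
scene 423.701888103667 255.06103155027643
   [406 253  37  18 478] [423.8 261.1]
((423.66351318359375, 261.131103515625), (36.183319091796875, 13.568745613098145), 8.972625732421875) [ 0.49053487 -0.18987158  0.124     ] [np.float64(0.03957984753400011), np.float64(0.057743348932621494)] -59.6327813796349
[ 1.36266273e+00  5.71974127e+00 -1.25609814e+01  5.44237247e-04
 -7.17861679e+01 -1.54686859e+02]
```

```bash
cat > ang2.py <<'E'
from m import *
def whites(c,im,z=.068,H=(.504,-.1795),thr=(40,170)):
    N=240;S=.0003
    ii,jj=np.mgrid[0:N,0:N]; X=H[0]+(N/2-ii)*S; Y=H[1]+(N/2-jj)*S
    q=np.stack([X,Y,np.full_like(X,z),np.ones_like(X)],-1)@P(c).T
    uv=(q[...,:2]/q[...,2:]).astype(np.float32)
    I=cv2.remap(im,uv[...,0],uv[...,1],1); h=cv2.cvtColor(I,cv2.COLOR_BGR2HSV)
    rad=np.hypot(X-H[0],Y-H[1])
    wh=((h[...,1]<thr[0])&(h[...,2]>thr[1])&(rad<.034)&(rad>.018)).astype(np.uint8)
    nn,lab,st,ce=cv2.connectedComponentsWithStats(wh)
    for i in range(1,nn):
        if st[i,4]>60:
            m=lab==i; x,y=X[m],Y[m]
            d=cv2.fitLine(np.stack([x,y],1).astype(np.float32)*1e3,2,0,.01,.01).ravel()
            print('  area mm2',round(st[i,4]*S*S*1e6),'c',x.mean().round(4),y.mean().round(4),'ang',np.degrees(np.arctan2(y.mean()-H[1],x.mean()-H[0])).round(1),'axis',np.degrees(np.arctan2(d[1],d[0])).round(1),'r',rad[m].min().round(4),rad[m].max().round(4))
    return I
if __name__=='__main__':
    c=cap('scene')
    for t in((40,170),(60,150)):
        print('before',t);A=whites(c,cv2.imread('pics/scene0.png'),thr=t);print('after',t);B=whites(c,c['image'],thr=t)
    w=cap('wrist'); print('wrist after');D=whites(w,w['image'],thr=(60,150))
    # orientation of long straight gold edges in wrist view
    g=cv2.cvtColor(cv2.resize(D,None,fx=3,fy=3,interpolation=3),cv2.COLOR_BGR2GRAY)
    ls=cv2.createLineSegmentDetector().detect(g)[0].reshape(-1,4)
    o=[]
    for a,b,e,f in ls:
        L=np.hypot(e-a,f-b)*.1
        if L>10: o.append((round(float(L),1),round(float(np.degrees(np.arctan2(-(e-a),-(f-b)))%90),1),round(float(np.hypot((a+e)/2-360,(b+f)/2-360)*.1),1)))
    print('L mm, yaw mod 90, r mm',sorted(o,reverse=True)[:14])
E
python3 ang2.py
```

```text
before (40, 170)
  area mm2 61 c 0.5322 -0.1711 ang 16.6 axis 15.6 r 0.0235 0.034
  area mm2 198 c 0.4807 -0.1921 ang -151.6 axis -57.9 r 0.0303 0.034
after (40, 170)
  area mm2 57 c 0.526 -0.1981 ang -40.3 axis -9.6 r 0.0236 0.0332
  area mm2 72 c 0.4758 -0.1908 ang -158.1 axis -65.1 r 0.0307 0.034
before (60, 150)
  area mm2 79 c 0.5319 -0.1711 ang 16.7 axis 20.3 r 0.0227 0.034
  area mm2 275 c 0.4821 -0.1922 ang -149.8 axis -57.6 r 0.0293 0.034
after (60, 150)
  area mm2 88 c 0.5258 -0.1981 ang -40.5 axis 1.2 r 0.0229 0.0337
  area mm2 208 c 0.4826 -0.1968 ang -141.0 axis -50.1 r 0.0299 0.034
wrist after
  area mm2 6 c 0.5371 -0.1852 ang -9.8 axis 80.5 r 0.033 0.034
  area mm2 20 c 0.5258 -0.198 ang -40.3 axis -56.1 r 0.0237 0.0323
  area mm2 32 c 0.4981 -0.2117 ang -100.4 axis -10.4 r 0.032 0.034
  area mm2 24 c 0.4714 -0.1763 ang 174.4 axis 80.4 r 0.0316 0.034
L mm, yaw mod 90, r mm [(12.0, 28.2, 33.5)]
```

Run:
```python
from ang2 import *
c=cap('scene')
L=cv2.imread('pics/look.png')[:,400:]; im=np.zeros_like(c['image']); im[250:325,370:480]=cv2.resize(L,(110,75),interpolation=cv2.INTER_AREA)
for t in((40,170),(60,150)):
    print('at stop');whites(c,im,thr=t)
for a in(0,-40,-47):
    print(a,proj(c,[.504+.028*np.cos(np.radians(a)),-.1795+.028*np.sin(np.radians(a)),.068]))
print('pointer px view1 (yaw127)',atz(c,(370+240*110/400,250+172*75/400),.068),'view2',atz(c,(436.6,283.4),.068))
```

```text
at stop
  area mm2 53 c 0.5253 -0.198 ang -40.9 axis -38.5 r 0.0231 0.033
  area mm2 11 c 0.4954 -0.2117 ang -104.9 axis -15.0 r 0.0323 0.034
at stop
  area mm2 91 c 0.5254 -0.1979 ang -40.7 axis -23.1 r 0.0225 0.0336
  area mm2 58 c 0.4994 -0.2113 ang -98.2 axis -8.3 r 0.0306 0.034
0 [430.03118589 276.45513055]
-40 [436.3806749 282.6096721]
-47 [436.7482895 283.8245063]
pointer px view1 (yaw127) [ 0.52581511 -0.19644945  0.068     ] view2 [ 0.52389249 -0.19909029  0.068     ]
```

Both measures are within a few degrees of red. One clear wrist view from the pointer side will settle it.

Emit:
move_arm([
  [[-5,0,0],[0,0,0]],
  [[-10,0,0],[0,0,0]],
  [[-14,0,0],[0,0,0]],
  [[-14,0,0],[0,0,0]],
  [[-14,0,0],[0,0,0]],
])

```text
time_s: 18.82
tcp_pos: [0.5668, -0.3049, 0.2741]
eef_rot: [-180.0, -0.0, 116.6]
contact_force: [-0.3, 0.5, -0.3]
gripper_width: 0.06
gripper_force: 0.0
```

```bash
sed -i "s/^run('scene');run('wrist')/run('wrist')/" ang.py; python3 ang.py
python3 - <<'E'
from ang2 import *
w=cap('wrist')
for a in((.5045,-.179,.068),(.545,-.222,.07),(.559,-.154,.07)): print(proj(w,a))
for t in((40,170),(60,150)): D=whites(w,w['image'],thr=t,H=(.5048,-.1785))
E
```

```text
wrist R [ 0.54506245 -0.22137189] 1907 G [ 0.55820939 -0.15340517] 2003
  white 164 [ 0.52444238 -0.1990125 ] ang -43.948198658260964
  mark -45.699029139795584 0.0585063721484353
  mark 25.787681106596402 0.059982948109211474
[321.97436708  46.10420079]
[341.36916774 117.24504977]
[394.3032468   48.48310313]
  area mm2 20 c 0.5245 -0.199 ang -46.2 axis 84.1 r 0.0253 0.0307
  area mm2 29 c 0.5246 -0.199 ang -46.0 axis -87.1 r 0.0243 0.0313
```

This view puts the pointer at -46° and the red mark at about -46.5°, so the latch is at its end stop. The key stands in the socket and the gripper is clear. Handing in.

```bash
python3 -c "
from plant import r
print(r.close_job())"
```

```text
the job is handed in; nothing more can be done
None
```

The box is locked and handed in: the yellow-handled square key stands released, fully home in the socket, turned clockwise to the felt end stop with the pointer at the red mark (within about 1° in the last wrist view, 3–5° in the earlier partly hidden ones), and the blue key is still in the rack.

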